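# Tip the small vertebrae into their tub

### The arm

A 6-joint arm with a two-finger parallel gripper is mounted at the origin on the work surface. World frame = base frame: x ahead of the robot, y to its left, z up, the work surface at z = 0. Lengths are in m, angles in rad, forces in N, time in s.
With the tool pointing down it reaches from about 0.35 to 0.8 m from the base axis. Payload 7.3 kg.
Tool frame: the origin (TCP) lies midway between the tips of the shut fingers; the grasp point (between the pads) lies 19 mm behind it; z points along the fingers, y is the direction in which the jaws open and shut (so a half turn about z gives the same grasp; the last joint's range is limited). The gripper opens to 85 mm and grips with 20 to 120 N. Pads are 22 mm wide; open, the fingers measure 114 mm over their backs; the gripper's body (76 mm by 85 mm) begins 54 mm behind the grasp point. The pads swing forward as they close: fully open they stand 13 mm farther back than shut.
Start: joints at [1.121, 0.342, 1.524, -0, 1.275, -0.146], TCP at [0.157, 0.501, 0.201] pointing down, gripper open.
Joint ranges: [-2.53, 2.53], [-0.77, 2.02], [0.04, 2.7], [-1, 4.14], [0.28, 2.66], [-3.11, 3.11]. Speed limits (rad/s): [2.57, 2.57, 3.14, 3.14, 3.14, 3.14].

### API

Orientations are given as a unit quaternion [w, x, y, z].
In Python, from plant import state, vision, finish_job gives the robot as it stands.
- The arm moves only by the tool send_rows, never from a script. Its argument "targets" is a list of rows, each a list of 7 numbers: the shift along the tool's x, y, z in mm, then the turn, a rotation vector about the tool's x, y, z in degrees, then the finger opening in mm, from 0 to 85.4. In form: [[tx, ty, tz, ax, ay, az, fingers], ...]. A call has 1 to 20 rows; each row is the pose to reach, as a shift and turn from the pose measured when the call began, along the tool's axes at that moment; what a row does not reach only later rows make up. A row lasts 1/12 s, in which the tool goes at most 41.7 mm and 7.16 degrees, less where a joint would pass 70% of its speed; a pose out of reach is approached as far as the arm can. A call with a gripper value outside its range is refused whole. The fingers move at their own pace and stop on an object; the grip force is fixed at half the most. Time passes only in rows, so rows that repeat a pose let the fingers close. It gives the time, the measured TCP pose, the force and the opening at its end, in the units of the state.
- state(): the state, without advancing time (a new reading comes with each control period).
- vision.grab_frame(name): name is "side" or "top"; returns (picture, depth): 400x640x3 uint8, red, green, blue; 400x640 float32, m along the optical axis (not along the pixel's ray), 0 where there is no reading.
- vision.get_calibration(name): a dict with "fov_y" (degrees; the focal length in pixels is half the picture's height over the tangent of half this angle, whatever the lens; pixels are square), "cx", "cy" (the principal point, pixels), "eye" and "attitude" of the camera in the world. Camera axes: x right, y down, z forward; pixel columns grow to the right and rows downward; lengths in m; the calibration is good to about 2 mm. A picture is of the moment at which its call begins. get_calibration takes no time and is no camera call.
- finish_job(): hands the job in, once; it reports no verdict.
The state is a dict: "time": time; "qpos": joint angles; "qd": joint speeds; "effort": joint torques, N m; "ee_pos": TCP position; "tcp_rot": TCP orientation; "force": force on the tool from outside, world axes, zero at the start; "torque": the same for the moment, N m; "grip_width": finger opening in m.
Only numpy, scipy, OpenCV 4.12 (cv2) and the standard library are available. Lean on these libraries where they do the work, as an engineer would, in place of code of your own. Each camera call takes 0.05 s, during which the arm holds its last target. There are 200 camera calls.

### The job

The aluminium tray on the cork mat holds four small vertebrae. Carry it level by its arched handle to whichever grey tub already holds the large vertebra (the other tub holds a snail shell), and tip it with its open edge low over that tub so that all four slide in without a long drop. Then set the empty tray back down flat in the middle of the cork mat, and leave the other things on the bench, and the two large specimens in their tubs, as they are.

Things in the scene. Friction and masses are not known exactly. Their poses are not given: they have to be found in the camera images.
- tray: Aluminium tray, 160 (x) by 120 (y) mm, about 0.2 kg. Origin: centre of its underside, z up. Floor 4 mm; walls 4 mm thick, 26 mm high on -x and both y sides; the +x edge is open, for the pieces to slide out. Starts on the mat, open edge roughly away from the robot (up to 0.7 rad either way). Arched handle over the middle.
- tray_bar (a point): Centre of the handle's level black bar, (0, 0, 78) mm in the tray's frame. The bar runs along the tray's y, 14 mm wide (x) and 16 mm high, between upright straps at the y walls; grip it closing along the tray's x.
- tray_lip (a point): Middle of the tray's open edge, on top of its floor: (80, 0, 4) mm in the tray's frame.
- mat: Fixed cork mat, 250 (x) by 200 (y) mm, 4 mm thick. Origin: centre of its underside, on the bench.
- vert0: Small bone-coloured vertebra, a waisted drum 24 mm across and 18 mm high with two side processes (40 mm over both) and a 20 mm long spine, about 18 g. Origin: centre of its lower end face; it starts on end in the tray.
- vert1: Small bone-coloured vertebra, a waisted drum 24 mm across and 18 mm high with two side processes (40 mm over both) and a 20 mm long spine, about 18 g. Origin: centre of its lower end face; it starts on end in the tray.
- vert2: Small bone-coloured vertebra, a waisted drum 24 mm across and 18 mm high with two side processes (40 mm over both) and a 20 mm long spine, about 18 g. Origin: centre of its lower end face; it starts on end in the tray.
- vert3: Small bone-coloured vertebra, a waisted drum 24 mm across and 18 mm high with two side processes (40 mm over both) and a 20 mm long spine, about 18 g. Origin: centre of its lower end face; it starts on end in the tray.
- tub_a: Grey open plastic tub on the robot's left (+y), fixed to the bench: 220 (x) by 180 (y) mm outside, 75 mm high, walls and floor 4 mm. Origin: centre of its underside. It holds either the large vertebra or the shell.
- tub_b: The same tub on the robot's right (-y).
- big_vertebra: Large vertebra of the same shape as the small ones, 1.9 times their size: 34 mm high, 46 mm across the drum, 76 mm over the processes, 120 g. Origin: centre of its lower end face. It lies in one of the tubs, which is the one to fill.
- big_shell: Bone-coloured conical snail shell with stepped whorls, 54 mm across, 48 mm high, apex up, 120 g. Origin: centre of its base. It lies in the other tub.
- jar: Bystander: amber jar with a red lid, 60 mm across, 85 mm high, beyond the mat. Origin: centre of its underside.
- small_jar: Bystander: small clear jar, 42 mm across, 60 mm high, on the robot's side. Origin: centre of its underside.
- flask: Bystander: stoppered conical flask, 80 mm across, 114 mm high, beyond the mat. Origin: centre of its underside.
- petri_dish: Bystander: clear closed dish, 90 mm across, 16 mm high, beyond the mat. Origin: centre of its underside.
- pencil: Bystander: green pencil, 140 mm long (x), 9 mm thick, lying on the robot's side. Origin: centre of its underside.
Not all that is in view belongs to the job. What is shaped like the vert1 but red or yellow is not meant.

How it is judged:
On the way, in this order (a step that is already met when the one before it is completed fails the run):
1. The tray is lifted clear of the mat, level, with all four small vertebrae in it (height (world z) of tray above 0.035 m and angle between tray's own z axis and vertical below 0.2 rad and x of vert0 in the frame of tray between -0.082 and 0.082 m and y of vert0 in the frame of tray between -0.06 and 0.06 m and z of vert0 in the frame of tray between -0.005 and 0.06 m and x of vert1 in the frame of tray between -0.082 and 0.082 m and y of vert1 in the frame of tray between -0.06 and 0.06 m and z of vert1 in the frame of tray between -0.005 and 0.06 m and x of vert2 in the frame of tray between -0.082 and 0.082 m and y of vert2 in the frame of tray between -0.06 and 0.06 m and z of vert2 in the frame of tray between -0.005 and 0.06 m and x of vert3 in the frame of tray between -0.082 and 0.082 m and y of vert3 in the frame of tray between -0.06 and 0.06 m and z of vert3 in the frame of tray between -0.005 and 0.06 m), for 0.2 s.
2. The tray is tipped by more than 20 degrees with its open edge low over the tub that holds the large vertebra (angle between tray's own z axis and vertical above 0.35 rad and (((x of big_vertebra in the frame of tub_a between -0.11 and 0.11 m and y of big_vertebra in the frame of tub_a between -0.09 and 0.09 m and z of big_vertebra in the frame of tub_a between -0.01 and 0.1 m) and (x of big_shell in the frame of tub_b between -0.11 and 0.11 m and y of big_shell in the frame of tub_b between -0.09 and 0.09 m and z of big_shell in the frame of tub_b between -0.01 and 0.1 m) and (x of tray_lip in the frame of tub_a between -0.12 and 0.12 m and y of tray_lip in the frame of tub_a between -0.1 and 0.1 m and z of tray_lip in the frame of tub_a between 0 and 0.2 m)) or ((x of big_vertebra in the frame of tub_b between -0.11 and 0.11 m and y of big_vertebra in the frame of tub_b between -0.09 and 0.09 m and z of big_vertebra in the frame of tub_b between -0.01 and 0.1 m) and (x of big_shell in the frame of tub_a between -0.11 and 0.11 m and y of big_shell in the frame of tub_a between -0.09 and 0.09 m and z of big_shell in the frame of tub_a between -0.01 and 0.1 m) and (x of tray_lip in the frame of tub_b between -0.12 and 0.12 m and y of tray_lip in the frame of tub_b between -0.1 and 0.1 m and z of tray_lip in the frame of tub_b between 0 and 0.2 m)))), for 0.1 s.
At the end, for the whole second after the job is handed in: All four small vertebrae lie at rest below the rim in the tub that holds the large vertebra; it and the shell are still in their own tubs; the tray stands flat (within 0.06 rad) and at rest on the cork mat, its centre within 60 mm of the mat's centre ((((x of big_vertebra in the frame of tub_a between -0.11 and 0.11 m and y of big_vertebra in the frame of tub_a between -0.09 and 0.09 m and z of big_vertebra in the frame of tub_a between -0.01 and 0.1 m) and (x of big_shell in the frame of tub_b between -0.11 and 0.11 m and y of big_shell in the frame of tub_b between -0.09 and 0.09 m and z of big_shell in the frame of tub_b between -0.01 and 0.1 m) and (x of vert0 in the frame of tub_a between -0.108 and 0.108 m and y of vert0 in the frame of tub_a between -0.088 and 0.088 m and z of vert0 in the frame of tub_a between -0.005 and 0.075 m) and (x of vert1 in the frame of tub_a between -0.108 and 0.108 m and y of vert1 in the frame of tub_a between -0.088 and 0.088 m and z of vert1 in the frame of tub_a between -0.005 and 0.075 m) and (x of vert2 in the frame of tub_a between -0.108 and 0.108 m and y of vert2 in the frame of tub_a between -0.088 and 0.088 m and z of vert2 in the frame of tub_a between -0.005 and 0.075 m) and (x of vert3 in the frame of tub_a between -0.108 and 0.108 m and y of vert3 in the frame of tub_a between -0.088 and 0.088 m and z of vert3 in the frame of tub_a between -0.005 and 0.075 m)) or ((x of big_vertebra in the frame of tub_b between -0.11 and 0.11 m and y of big_vertebra in the frame of tub_b between -0.09 and 0.09 m and z of big_vertebra in the frame of tub_b between -0.01 and 0.1 m) and (x of big_shell in the frame of tub_a between -0.11 and 0.11 m and y of big_shell in the frame of tub_a between -0.09 and 0.09 m and z of big_shell in the frame of tub_a between -0.01 and 0.1 m) and (x of vert0 in the frame of tub_b between -0.108 and 0.108 m and y of vert0 in the frame of tub_b between -0.088 and 0.088 m and z of vert0 in the frame of tub_b between -0.005 and 0.075 m) and (x of vert1 in the frame of tub_b between -0.108 and 0.108 m and y of vert1 in the frame of tub_b between -0.088 and 0.088 m and z of vert1 in the frame of tub_b between -0.005 and 0.075 m) and (x of vert2 in the frame of tub_b between -0.108 and 0.108 m and y of vert2 in the frame of tub_b between -0.088 and 0.088 m and z of vert2 in the frame of tub_b between -0.005 and 0.075 m) and (x of vert3 in the frame of tub_b between -0.108 and 0.108 m and y of vert3 in the frame of tub_b between -0.088 and 0.088 m and z of vert3 in the frame of tub_b between -0.005 and 0.075 m))) and horizontal distance between tray and mat below 0.06 m and height (world z) of tray below 0.012 m and angle between tray's own z axis and vertical below 0.06 rad and linear speed of tray below 0.02 m/s and linear speed of each of vert0, vert1, vert2, vert3 below 0.03 m/s); the robot touches nothing.
It fails at once if A small vertebra is dropped or thrown (faster than 2.3 m/s, a fall of some 27 cm) (linear speed of any of vert0, vert1, vert2, vert3 above 2.3 m/s).
It fails at once if A large specimen is taken out of its tub (moved more than 150 mm) (distance of any of big_vertebra, big_shell from where it was at the start of the episode above 0.15 m).
It fails at once if A jar, flask, dish or pencil standing by is moved more than 30 mm (distance of any of jar, small_jar, flask, petri_dish, pencil from where it was at the start of the episode above 0.03 m).
It also fails if it takes over 48 s, if anything falls off the work surface, if the arm or the gripper's body presses on something with over 40 N, if the wrist force passes 120 N, or if a joint passes its speed limit or range.

## Working session

There is one attempt and no reset: what is moved stays moved. The work goes in short steps, Python scripts to look and compute and a tool call to move; the robot and the scene stay as the last step left them, time stands still between calls to the robot, and variables do not carry over. Pictures are saved under pics/ and viewed, about 8 in all and at most 12, crops included, and the job is handed in when it is done.

Besides the shell and the picture viewer there is one more tool, called after "Call:" in YAML: its name, and indented under it one key for each argument. send_rows: Moves the arm, as the interface text tells. Its arguments: {"type":"object","properties":{"targets":{"type":"array","items":{"type":"array","items":{"type":"number"}}}},"required":["targets"]}

```bash
mkdir -p pics; ls; python3 - <<'E'
from plant import state, vision
import cv2,numpy as np
for n in("top","side"):
    p,d=vision.grab_frame(n); c=vision.get_calibration(n); print(n,c)
    cv2.imwrite(f"pics/{n}0.png",p[:,:,::-1]); np.savez(f"{n}0.npz",p=p,d=d)
print(state())
E
```

```text
pics
top {'fov_y': 48.734531382162636, 'cx': 324.14137634998775, 'cy': 201.7487348029876, 'eye': array([0.34765301, 0.01216534, 1.07537466]), 'attitude': array([-0.06402604,  0.71092481, -0.69736652,  0.06454858])}
side {'fov_y': 43.50829434919302, 'cx': 322.20519552280666, 'cy': 201.046215111776, 'eye': array([ 0.31815419, -0.79957338,  0.79316456]), 'attitude': array([-0.40958935,  0.90018871, -0.13614094,  0.05798697])}
{'time': 0.1, 'qpos': array([ 1.12099091e+00,  3.42657444e-01,  1.52492726e+00, -2.41118630e-05,
        1.27540922e+00, -1.45996175e-01]), 'qd': array([ 8.63388654e-04, -2.78355277e-03, -2.36590037e-03, -1.53088253e-03,
       -2.76628963e-04, -9.95714241e-05]), 'effort': array([ 1.39855274e-03, -4.34453487e+01, -2.46484065e+01, -1.61697376e-04,
        4.79861643e-03,  2.07440968e-05]), 'ee_pos': array([0.15686376, 0.50059273, 0.20059119]), 'tcp_rot': array([-1.94622506e-04,  1.51317578e-01,  9.88484952e-01, -6.73158881e-04]), 'force': array([-0.25613322, -0.31960369,  0.49850817]), 'torque': array([0.07389101, 0.00975855, 0.05004934]), 'grip_width': 0.0853796035656709}
```

View pics/top0.png

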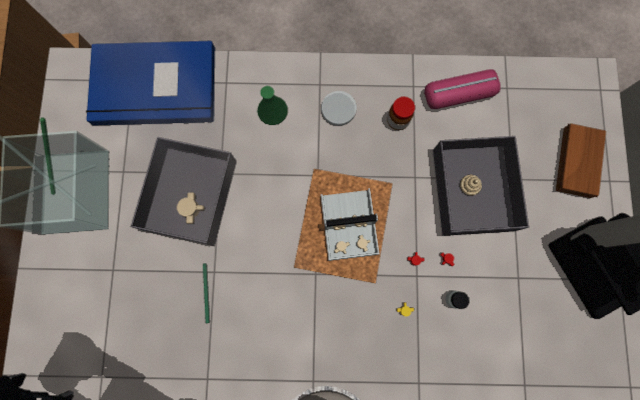

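View pics/side0.png

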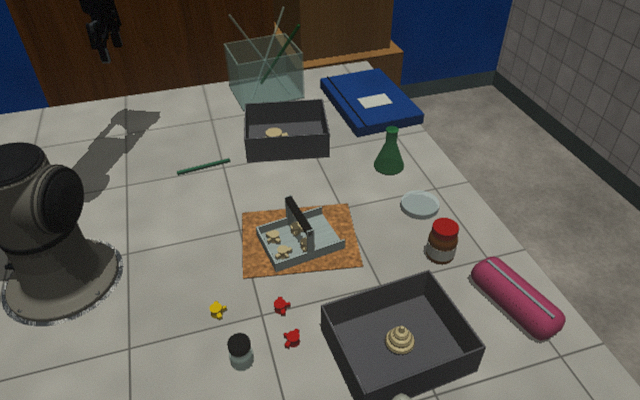

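The top view shows the tray at about (350,225) on the mat with its bar at (351,221). The large vertebra is in the left tub (187,207), so tub_a is the one to fill. The shell is in the right tub (471,184). The side view agrees.

```bash
cat > h.py <<'E'
import numpy as np,cv2
from scipy.spatial.transform import Rotation as R
from plant import state,vision
def rot(q): return R.from_quat(np.asarray(q)[[1,2,3,0]])
def pts(name,uv,z=None,depth=None):
    """pixels -> world, on plane z or by depth"""
    c=vision.get_calibration(name); f=200/np.tan(np.radians(c["fov_y"]/2)); uv=np.atleast_2d(uv).astype(float)
    r=np.c_[(uv[:,0]-c["cx"])/f,(uv[:,1]-c["cy"])/f,np.ones(len(uv))]
    w=rot(c["attitude"]).apply(r); e=c["eye"]
    s=(z-e[2])/w[:,2] if z is not None else np.asarray(depth)
    return e+w*s[:,None]
def cloud(name,d):
    v,u=np.mgrid[0:400,0:640]; P=pts(name,np.c_[u.ravel(),v.ravel()],depth=d.ravel()).reshape(400,640,3); P[d==0]=np.nan; return P
def rect(xy):
    r=cv2.minAreaRect(np.float32(xy)*1000); return np.round(r[0],1),np.round(r[1],1),round(r[2],1)
E
python3 - <<'E'
from h import *
D=np.load("top0.npz");p,d=D["p"].astype(int),D["d"];P=cloud("top",d);z=P[...,2]
hsv=cv2.cvtColor(D["p"],cv2.COLOR_RGB2HSV)
print("bench z",z[320,350], "shell tub floor",z[215,460],"jar etc")
v,u=np.mgrid[0:400,0:640]
box=lambda a,b,c,e:(u>a)&(u<b)&(v>c)&(v<e)
m=box(300,400,180,275)&(z>.07)&(z<.1); print("bar",m.sum(),rect(P[m][:,:2]),np.median(P[m],0))
mc=((hsv[...,0]>5)&(hsv[...,0]<20)&(hsv[...,1]>110)&box(285,400,165,290)).astype(np.uint8)
n,l,s,_=cv2.connectedComponentsWithStats(mc);k=1+s[1:,4].argmax();yy,xx=np.where(l==k)
print("mat",rect(pts("top",np.c_[xx,yy],z=.004)[:,:2]))
m=box(300,400,180,275)&(z>.02)&(z<.04); print("wall tops",m.sum(),rect(P[m][:,:2]))
for a,b in((125,240),(425,535)):
    m=box(a,b,130,250)&(z>.066)&(z<.085); print("tub",m.sum(),rect(P[m][:,:2]),np.median(z[m]))
    m=box(a,b,145,235)&(hsv[...,1]>45)&(hsv[...,0]<30)&(z<.06)&(D["p"][...,0]>110); print(" item",P[m].mean(0),np.nanmax(z[m]))
m=box(300,400,180,275)&(hsv[...,1]>45)&(D["p"][...,0]>150)&(z>.015);print("vert px",m.sum())
for nm in("top",):
    cv2.imwrite("pics/crop.png",cv2.resize(D["p"][160:290,280:410,::-1],None,fx=4.5,fy=4.5,interpolation=cv2.INTER_CUBIC))
S=np.load("side0.npz")["p"]; cv2.imwrite("pics/crop.png",np.hstack([cv2.resize(D["p"][170:280,290:400,::-1],(400,400),interpolation=cv2.INTER_CUBIC),cv2.resize(S[180:290,240:350,::-1],(400,400),interpolation=cv2.INTER_CUBIC)]))
E
```

```text
bench z 0.0034647650430708055 shell tub floor 0.002548870996553987 jar etc
bar 364 (array([489.5, -48.4]), array([ 15.3, 120. ]), 8.4) [ 0.4887118  -0.04805577  0.09006391]
mat (array([490. , -34.9]), array([198.4, 248.9]), 80.2)
wall tops 600 (array([488.7, -48.6]), array([158.4, 120.1]), 8.2)
tub 873 (array([557.4, 344.5]), array([182.4, 220.9]), 78.9) 0.07423825490761193
 item [0.52017942 0.33841787 0.03476914] 0.044673549337626905
tub 889 (array([ 584.8, -357.5]), array([220.7, 182.5]), 4.7) 0.07364174217301689
 item [ 0.591059   -0.34417095  0.02782509] 0.05462115913031873
vert px 229
```

View pics/crop.png

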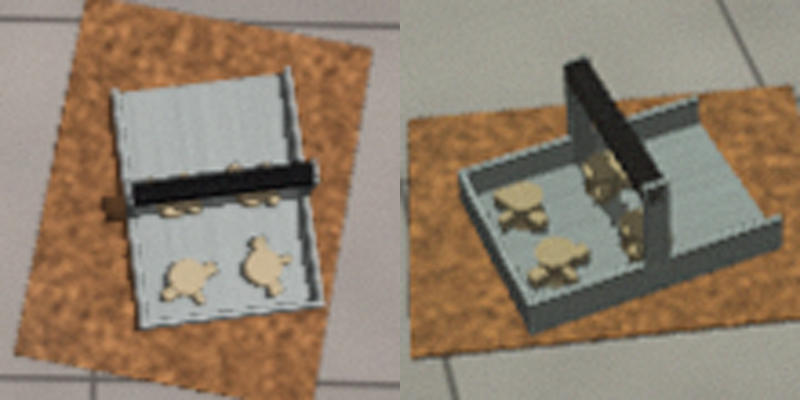

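The crops show the open edge away from the robot. All four pieces are in the tray: two at the back and two under the bar. The sizes fit: tray 158x120, mat 198x249, tubs 182x221 mm. Next I'll write the move helper and check how close the glass tank and other neighbours are.

```bash
cat >> h.py <<'E'
def go(pos,heading,tilt=0):
    """row (mm,deg) to bring TCP to pos (m); tool y = tray x at heading; tilt>0 = lip down"""
    s=state(); r0=rot(s["tcp_rot"])
    base=R.from_euler('z',heading,degrees=True)*R.from_matrix(np.array([[0,1,0],[1,0,0],[0,0,-1]]))
    r1=base*R.from_rotvec([tilt,0,0],degrees=True)
    return np.round(np.r_[r0.inv().apply(np.array(pos)-s["ee_pos"])*1000,(r0.inv()*r1).as_rotvec(degrees=True)],1)
def now():
    s=state(); r=rot(s["tcp_rot"]).as_matrix()
    print("t",round(s["time"],2),"tcp",np.round(s["ee_pos"]*1000,1),"heading",round(np.degrees(np.arctan2(r[1,1],r[0,1])),1),"tilt",round(np.degrees(np.arcsin(-r[2,1])),1),"rollx",round(np.degrees(np.arcsin(r[2,0])),1),"F",np.round(s["force"],1),"w",round(s["grip_width"]*1000,1),"q",np.round(s["qpos"],2))
def lippose(lip,heading,tilt):
    """TCP for given lip (world m) with TCP at tray z=59mm, x=0"""
    h=np.radians(heading);t=np.radians(tilt);x=np.array([np.cos(h)*np.cos(t),np.sin(h)*np.cos(t),-np.sin(t)]);zz=np.array([np.cos(h)*np.sin(t),np.sin(h)*np.sin(t),np.cos(t)])
    return np.array(lip)-.08*x+.055*zz
E
python3 - <<'E'
from h import *
now(); print(go([.489,-.0485,.16],8.3))
D=np.load("top0.npz");P=cloud("top",D["d"]);z=P[...,2]
m=(P[...,1]>.45)&(P[...,0]>.35)&(z>.05)&(P[...,0]<.75);print("tank",m.sum(),np.nanmin(P[m],0),np.nanmax(P[m],0))
for u,v in((272,105),(400,105)): print(np.round(P[v,u],3))
E
```

```text
t 0.1 tcp [156.9 500.6 200.6] heading 72.6 tilt 0.1 rollx 0.0 F [-0.3 -0.3  0.5] w 85.4 q [ 1.12  0.34  1.52 -0.    1.28 -0.15]
[-4.812e+02 -4.245e+02  4.110e+01 -1.000e-01  0.000e+00  6.430e+01]
tank 7148 [0.45222562 0.4501877  0.05000506] [0.66844832 0.71706177 0.23270723]
[0.768 0.144 0.069]
[ 0.767 -0.163  0.085]
```

Call:
send_rows:
  targets:
    - [-481,-424.5,41,0,0,64.3,85]
    - [-481,-424.5,41,0,0,64.3,85]
    - [-481,-424.5,41,0,0,64.3,85]
    - [-481,-424.5,41,0,0,64.3,85]
    - [-481,-424.5,41,0,0,64.3,85]
    - [-481,-424.5,41,0,0,64.3,85]
    - [-481,-424.5,41,0,0,64.3,85]
    - [-481,-424.5,41,0,0,64.3,85]
    - [-481,-424.5,41,0,0,64.3,85]
    - [-481,-424.5,41,0,0,64.3,85]
    - [-481,-424.5,41,0,0,64.3,85]
    - [-481,-424.5,41,0,0,64.3,85]
    - [-481,-424.5,41,0,0,64.3,85]
    - [-481,-424.5,41,0,0,64.3,85]
    - [-481,-424.5,41,0,0,64.3,85]
    - [-481,-424.5,41,0,0,64.3,85]
    - [-481,-424.5,41,0,0,64.3,85]
    - [-481,-424.5,41,0,0,64.3,85]

```text
time: 1.6
ee_pos: [0.4885, -0.049, 0.1593]
tcp_rot: [-0.001, 0.655, 0.756, -0.001]
force: [-1.4, -0.2, -0.0]
grip_width: 0.0845
```

```bash
python3 -c "
from h import *
now(); print(go([.489,-.0485,.063],8.3))
p,d=vision.grab_frame('side'); cv2.imwrite('pics/s1.png',p[100:320,150:450,::-1])"
```

```text
t 1.6 tcp [488.5 -49.  159.3] heading 8.2 tilt 0.1 rollx -0.0 F [-1.4 -0.2 -0. ] w 84.5 q [-0.26  0.32  1.68 -0.    1.14 -0.4 ]
[ 0.4  0.8 96.3 -0.1  0.  -0.1]
```

View pics/s1.png

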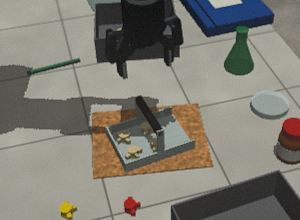

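The gripper hangs over the bar and looks lined up with it. I'll descend and close.

Call:
send_rows:
  targets:
    - [0,1,32,0,0,0,85]
    - [0,1,60,0,0,0,85]
    - [0,1,80,0,0,0,85]
    - [0,1,92,0,0,0,85]
    - [0,1,96,0,0,0,85]
    - [0,1,96,0,0,0,85]
    - [0,1,96,0,0,0,40]
    - [0,1,96,0,0,0,25]
    - [0,1,96,0,0,0,10]
    - [0,1,96,0,0,0,5]
    - [0,1,96,0,0,0,5]
    - [0,1,96,0,0,0,5]
    - [0,1,96,0,0,0,5]
    - [0,1,96,0,0,0,5]
    - [0,1,96,0,0,0,5]
    - [0,1,96,0,0,0,5]

```text
time: 2.98
ee_pos: [0.4888, -0.048, 0.0635]
tcp_rot: [-0.001, 0.654, 0.756, -0.001]
force: [0.9, -0.7, -0.6]
grip_width: 0.0053
```

```bash
python3 -c "
from h import *
now()"
```

```text
t 2.98 tcp [488.8 -48.   63.5] heading 8.2 tilt 0.1 rollx -0.0 F [ 0.9 -0.7 -0.6] w 5.3 q [-0.25  0.44  1.8  -0.    0.9  -0.4 ]
```

The opening reads 5.3 mm, but the bar is 14 mm wide, so the grip must have missed. I'll look.

```bash
python3 -c "
from h import *
p,d=vision.grab_frame('side');q,_=vision.grab_frame('top'); cv2.imwrite('pics/s2.png',np.hstack([cv2.resize(p[150:290,230:370,::-1],(400,400)),cv2.resize(q[160:300,280:420,::-1],(400,400))]))"
```

```text
(no output)
```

View pics/s2.png

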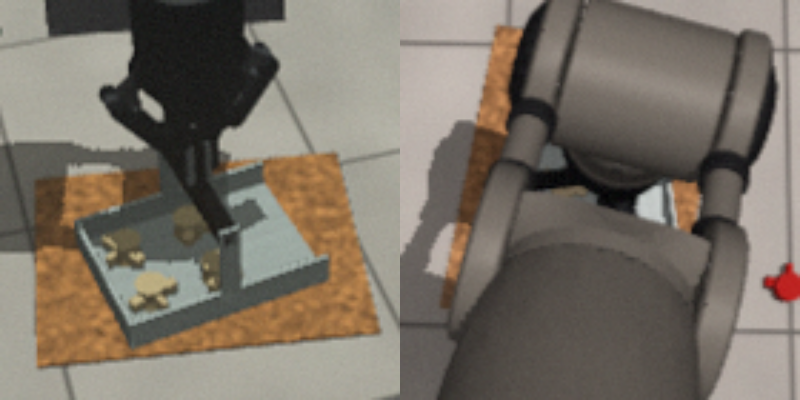

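Call:
send_rows:
  targets:
    - [0,0,0,0,0,0,0]
    - [0,0,0,0,0,0,0]
    - [0,0,0,0,0,0,0]
    - [0,0,0,0,0,0,0]

```text
time: 3.42
ee_pos: [0.4889, -0.048, 0.0635]
tcp_rot: [-0.001, 0.654, 0.756, -0.001]
force: [0.2, -0.7, -0.5]
grip_width: 0.0001
```

```bash
python3 -c "
from h import *
now()
p,d=vision.grab_frame('side');P=cloud('side',d)
c=p[150:250,250:350];cv2.imwrite('pics/s3.png',cv2.resize(c[:,:,::-1],(700,600),interpolation=cv2.INTER_CUBIC))
r=rot(state()['tcp_rot']);Q=r.inv().apply(P[150:250,250:350].reshape(-1,3)-state()['ee_pos']).reshape(100,100,3)*1000
for v in range(30,62,4): print(v+150,[tuple(Q[v,u].round().astype(int)) for u in range(44,64,3)])
"
```

```text
t 3.42 tcp [488.9 -48.   63.5] heading 8.2 tilt 0.1 rollx -0.0 F [ 0.2 -0.7 -0.5] w 0.1 q [-0.25  0.44  1.8  -0.    0.9  -0.4 ]
180 [(np.int64(-21), np.int64(-12), np.int64(-133)), (np.int64(-12), np.int64(-2), np.int64(-123)), (np.int64(-10), np.int64(5), np.int64(-119)), (np.int64(-19), np.int64(8), np.int64(-125)), (np.int64(-20), np.int64(13), np.int64(-124)), (np.int64(-14), np.int64(23), np.int64(-116)), (np.int64(4), np.int64(36), np.int64(-98))]
184 [(np.int64(-22), np.int64(-13), np.int64(-124)), (np.int64(-18), np.int64(-5), np.int64(-118)), (np.int64(-10), np.int64(5), np.int64(-109)), (np.int64(-18), np.int64(8), np.int64(-114)), (np.int64(-21), np.int64(13), np.int64(-114)), (np.int64(7), np.int64(31), np.int64(-87)), (np.int64(6), np.int64(37), np.int64(-86))]
188 [(np.int64(-17), np.int64(-11), np.int64(-110)), (np.int64(-17), np.int64(-5), np.int64(-107)), (np.int64(-8), np.int64(5), np.int64(-97)), (np.int64(-17), np.int64(8), np.int64(-103)), (np.int64(-19), np.int64(13), np.int64(-103)), (np.int64(-4), np.int64(26), np.int64(-87)), (np.int64(-13), np.int64(29), np.
[... 928 characters left out ...]
.int64(65)), (np.int64(117), np.int64(85), np.int64(62))]
204 [(np.int64(-10), np.int64(-10), np.int64(-63)), (np.int64(-11), np.int64(-4), np.int64(-61)), (np.int64(-14), np.int64(1), np.int64(-61)), (np.int64(-8), np.int64(10), np.int64(-53)), (np.int64(112), np.int64(67), np.int64(64)), (np.int64(109), np.int64(73), np.int64(64)), (np.int64(107), np.int64(80), np.int64(65))]
208 [(np.int64(-10), np.int64(-11), np.int64(-52)), (np.int64(-11), np.int64(-4), np.int64(-50)), (np.int64(-13), np.int64(1), np.int64(-49)), (np.int64(-9), np.int64(10), np.int64(-43)), (np.int64(93), np.int64(58), np.int64(58)), (np.int64(91), np.int64(65), np.int64(59)), (np.int64(87), np.int64(71), np.int64(58))]
```

View pics/s3.png

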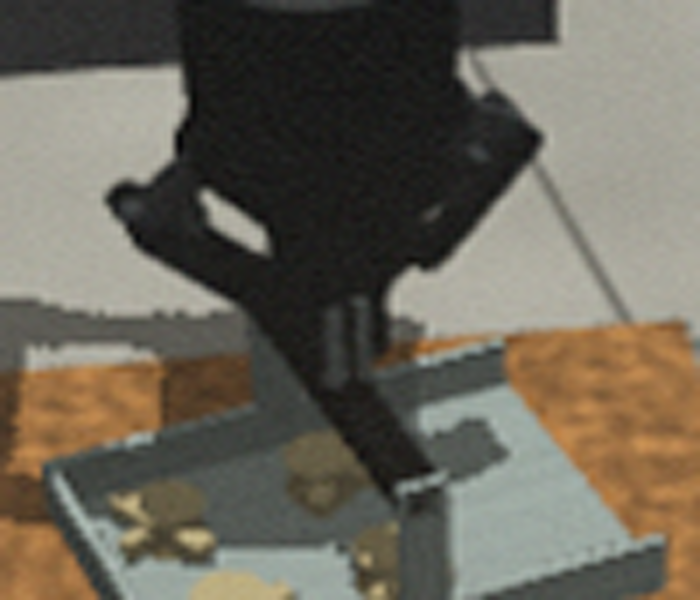

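The opening is now 0.1 mm and the pad tips end on top of the bar at about crop pixel (350,385). So the fingers shut above the bar, and the real tips sit higher than the reported TCP. I'll lift and measure the tip height with the cameras.

Call:
send_rows:
  targets:
    - [0,0,-25,0,0,0,0]
    - [0,0,-50,0,0,0,0]
    - [0,0,-75,0,0,0,0]
    - [0,0,-75,0,0,0,0]
    - [0,0,-75,0,0,0,0]

```text
time: 3.88
ee_pos: [0.4898, -0.0481, 0.1397]
tcp_rot: [0.001, 0.654, 0.756, -0.0]
force: [0.7, 0.3, -0.4]
grip_width: -0.0002
```

```bash
python3 -c "
from h import *
now();s=state();r=rot(s['tcp_rot'])
p,d=vision.grab_frame('side');P=cloud('side',d)
Q=r.inv().apply(P.reshape(-1,3)-s['ee_pos']).reshape(P.shape)*1000
m=(abs(Q[...,0])<40)&(abs(Q[...,1])<70)&(Q[...,2]<20)&(Q[...,2]>-160)
q=Q[m]; q=q[np.argsort(-q[:,2])]; print(q[:25].round(0).tolist())
m=(P[...,2]>.07)&(P[...,2]<.12)&(abs(P[...,0]-.489)<.03)&(abs(P[...,1]+.048)<.07)&(p.sum(2)<120);print('bar',m.sum(),np.median(P[m],0),P[m].max(0),P[m].min(0))
cv2.imwrite('pics/s4.png',cv2.resize(p[130:250,240:360,::-1],(600,600),interpolation=cv2.INTER_CUBIC))
c=vision.get_calibration('side');f=200/np.tan(np.radians(c['fov_y']/2));w=rot(c['attitude']).inv().apply(s['ee_pos']-c['eye']);print('tcp px',w[:2]/w[2]*f+[c['cx'],c['cy']])
"
```

```text
t 3.88 tcp [489.8 -48.1 139.7] heading 8.3 tilt -0.0 rollx -0.1 F [ 0.7  0.3 -0.4] w -0.2 q [-0.25  0.34  1.71 -0.    1.09 -0.4 ]
[[-6.0, -5.0, -31.0], [-11.0, -5.0, -32.0], [-11.0, 8.0, -33.0], [-13.0, 1.0, -34.0], [-12.0, -1.0, -34.0], [-11.0, 3.0, -34.0], [-12.0, -3.0, -34.0], [-11.0, -5.0, -34.0], [-12.0, 5.0, -34.0], [-8.0, -6.0, -35.0], [-11.0, 8.0, -35.0], [-11.0, -1.0, -35.0], [-6.0, -5.0, -36.0], [-12.0, 6.0, -36.0], [-8.0, 11.0, -37.0], [-14.0, 0.0, -37.0], [-12.0, -3.0, -37.0], [-6.0, -9.0, -37.0], [-11.0, 8.0, -37.0], [-9.0, -10.0, -38.0], [-12.0, 3.0, -38.0], [-12.0, 1.0, -38.0], [-10.0, -4.0, -38.0], [-8.0, 14.0, -38.0], [-8.0, -8.0, -39.0]]
bar 284 [ 0.48899349 -0.05002589  0.08951251] [0.50237915 0.00723523 0.09374526] [ 0.47655223 -0.10884024  0.07498871]
tcp px [296.84542592 194.48790781]
```

View pics/s4.png

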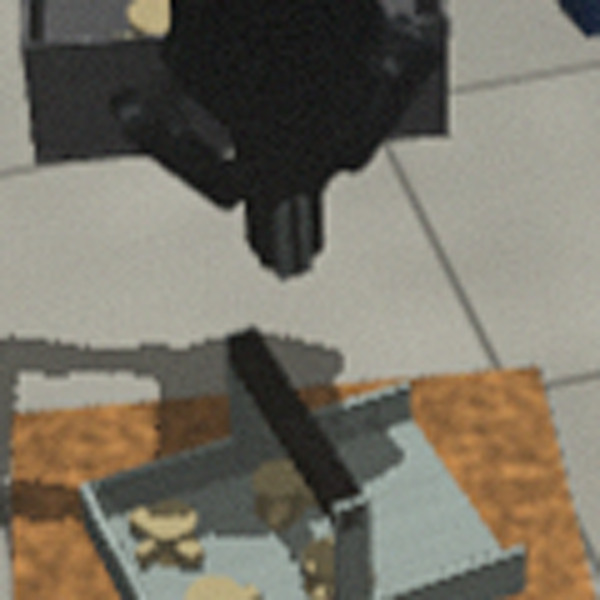

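Measured: the real fingertips are about 33 mm behind the reported TCP, with no sideways offset beyond about 1.5 mm. The bar's top at 0.090 is confirmed by both cameras. So the grasp point is about 52 mm behind the reported TCP, and I need reported z of about 0.030.

Call:
send_rows:
  targets:
    - [0,0,0,0,0,0,85]
    - [0,0,0,0,0,0,85]
    - [0,0,0,0,0,0,85]
    - [0,0,0,0,0,0,85]
    - [0,0,0,0,0,0,85]
    - [0,0,0,0,0,0,85]
    - [0,-1,25,0,0,0,85]
    - [0,-1,50,0,0,0,85]
    - [0,-1,72,0,0,0,85]
    - [0,-1,90,0,0,0,85]
    - [0,-1,102,0,0,0,85]
    - [0,-1,108,0,0,0,85]
    - [0,-1,109,0,0,0,85]
    - [0,-1,109,0,0,0,85]

```text
time: 5.1
ee_pos: [0.4879, -0.0482, 0.0296]
tcp_rot: [-0.001, 0.654, 0.756, -0.001]
force: [-0.9, -0.2, -0.7]
grip_width: 0.085
```

Call:
send_rows:
  targets:
    - [0,0,0,0,0,0,40]
    - [0,0,0,0,0,0,25]
    - [0,0,0,0,0,0,10]
    - [0,0,0,0,0,0,5]
    - [0,0,0,0,0,0,2]
    - [0,0,0,0,0,0,2]
    - [0,0,0,0,0,0,2]
    - [0,0,0,0,0,0,2]
    - [0,0,0,0,0,0,2]
    - [0,0,0,0,0,0,2]

```text
time: 5.93
ee_pos: [0.4883, -0.0482, 0.0301]
tcp_rot: [-0.0, 0.654, 0.756, -0.001]
force: [0.2, -0.1, 5.0]
grip_width: 0.0132
```

```bash
python3 -c "
from h import *
now()"
```

```text
t 5.93 tcp [488.3 -48.2  30.1] heading 8.3 tilt 0.1 rollx -0.0 F [ 0.2 -0.1  5. ] w 13.2 q [-0.25  0.5   1.83 -0.    0.81 -0.4 ]
```

It's gripped at 13 mm. Lift gently.

Call:
send_rows:
  targets:
    - [0,0,-2,0,0,0,2]
    - [0,0,-6,0,0,0,2]
    - [0,0,-12,0,0,0,2]
    - [0,0,-20,0,0,0,2]
    - [0,0,-30,0,0,0,2]
    - [0,0,-42,0,0,0,2]
    - [0,0,-54,0,0,0,2]
    - [0,0,-66,0,0,0,2]
    - [0,0,-78,0,0,0,2]
    - [0,0,-90,0,0,0,2]
    - [0,0,-100,0,0,0,2]
    - [0,0,-108,0,0,0,2]
    - [0,0,-114,0,0,0,2]
    - [0,0,-118,0,0,0,2]
    - [0,0,-120,0,0,0,2]
    - [0,0,-120,0,0,0,2]
    - [0,0,-120,0,0,0,2]

```text
time: 7.35
ee_pos: [0.4881, -0.0481, 0.1497]
tcp_rot: [-0.0, 0.654, 0.756, -0.001]
force: [0.7, 0.1, -3.0]
grip_width: 0.0129
```

```bash
python3 -c "
from h import *
now()
p,d=vision.grab_frame('side');cv2.imwrite('pics/s5.png',cv2.resize(p[110:270,220:380,::-1],(500,500)))"
```

```text
t 7.35 tcp [488.1 -48.1 149.7] heading 8.2 tilt 0.1 rollx -0.0 F [ 0.7  0.1 -3. ] w 12.9 q [-0.25  0.33  1.69 -0.    1.12 -0.4 ]
```

View pics/s5.png

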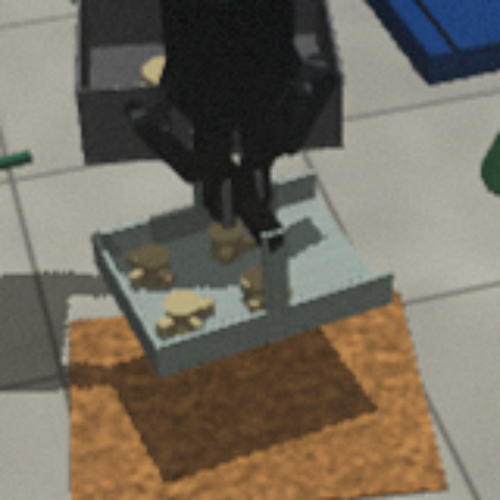

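Lifted level with all four pieces aboard. Next I'll plan the transfer. In the tray's frame the reported TCP is at z = 26 mm.

```bash
sed -i 's/+.055\*zz/+.022*zz/' h.py; python3 -c "
from h import *
now()
g=go(lippose([.507,.352,.128],-5,0),-5,0);print(g)
c=np.cumsum([3,8,14,20,26,30,32,32,32,32,32,32,30,26,22,16,11,7,4,2]);c=c/c[-1]
print([[*np.round(g*f,1).tolist(),2] for f in c])
"
```

```text
t 7.4 tcp [488.1 -48.  149.6] heading 8.3 tilt 0.1 rollx -0.0 F [ 0.4 -0.5 -2.4] w 13.0 q [-0.25  0.33  1.69 -0.    1.12 -0.4 ]
[ 4.115e+02 -1.700e+00 -5.000e-01 -1.000e-01  0.000e+00  1.330e+01]
[[3.0, -0.0, -0.0, -0.0, 0.0, 0.1, 2], [11.0, -0.0, -0.0, -0.0, 0.0, 0.4, 2], [25.0, -0.1, -0.0, -0.0, 0.0, 0.8, 2], [45.1, -0.2, -0.1, -0.0, 0.0, 1.5, 2], [71.1, -0.3, -0.1, -0.0, 0.0, 2.3, 2], [101.1, -0.4, -0.1, -0.0, 0.0, 3.3, 2], [133.2, -0.6, -0.2, -0.0, 0.0, 4.3, 2], [165.2, -0.7, -0.2, -0.0, 0.0, 5.3, 2], [197.2, -0.8, -0.2, -0.0, 0.0, 6.4, 2], [229.3, -0.9, -0.3, -0.1, 0.0, 7.4, 2], [261.3, -1.1, -0.3, -0.1, 0.0, 8.4, 2], [293.4, -1.2, -0.4, -0.1, 0.0, 9.5, 2], [323.4, -1.3, -0.4, -0.1, 0.0, 10.5, 2], [349.4, -1.4, -0.4, -0.1, 0.0, 11.3, 2], [371.5, -1.5, -0.5, -0.1, 0.0, 12.0, 2], [387.5, -1.6, -0.5, -0.1, 0.0, 12.5, 2], [398.5, -1.6, -0.5, -0.1, 0.0, 12.9, 2], [405.5, -1.7, -0.5, -0.1, 0.0, 13.1, 2], [409.5, -1.7, -0.5, -0.1, 0.0, 13.2, 2], [411.5, -1.7, -0.5, -0.1, 0.0, 13.3, 2]]
```

Call:
send_rows:
  targets:
    - [3,0,0,0,0,0,2]
    - [11,0,0,0,0,0.4,2]
    - [25,0,0,0,0,0.8,2]
    - [45,0,0,0,0,1.5,2]
    - [71,0,0,0,0,2.3,2]
    - [101,0,0,0,0,3.3,2]
    - [133,-1,0,0,0,4.3,2]
    - [165,-1,0,0,0,5.3,2]
    - [197,-1,0,0,0,6.4,2]
    - [229,-1,0,0,0,7.4,2]
    - [261,-1,0,0,0,8.4,2]
    - [293,-1,0,0,0,9.5,2]
    - [323,-1,0,0,0,10.5,2]
    - [349,-1,0,0,0,11.3,2]
    - [371,-2,0,0,0,12,2]
    - [387,-2,0,0,0,12.5,2]
    - [398,-2,0,0,0,12.9,2]
    - [405,-2,0,0,0,13.1,2]
    - [409,-2,0,0,0,13.2,2]
    - [411,-2,0,0,0,13.3,2]

```text
time: 9.07
ee_pos: [0.4267, 0.3587, 0.1492]
tcp_rot: [-0.001, 0.737, 0.675, -0.001]
force: [-0.1, -0.8, -2.6]
grip_width: 0.0134
```

```bash
python3 -c "
from h import *
now()
p,d=vision.grab_frame('top');cv2.imwrite('pics/s6.png',cv2.resize(p[110:290,90:290,::-1],(600,540)))
for t in (10,15,20,25,30,35,40,45,50,55):
    f=min((t)/30,1); print(t,go(lippose([.507,.352,.128-.028*f],-5,t),-5,t).tolist())
"
```

```text
t 9.07 tcp [426.7 358.7 149.2] heading -5.0 tilt 0.1 rollx -0.1 F [-0.1 -0.8 -2.6] w 13.4 q [0.56 0.45 1.51 0.   1.19 0.65]
10 [0.4, 5.5, -4.9, 9.9, 0.0, -0.1]
15 [0.4, 8.8, -6.7, 14.9, 0.0, -0.1]
20 [0.4, 12.8, -8.1, 19.9, 0.0, -0.1]
25 [0.4, 17.2, -9.2, 24.9, 0.0, -0.1]
30 [0.4, 22.1, -9.8, 29.9, 0.0, -0.1]
35 [0.4, 27.5, -14.7, 34.9, 0.0, -0.1]
40 [0.4, 33.2, -19.0, 39.9, 0.0, -0.1]
45 [0.4, 39.4, -22.9, 44.9, 0.0, -0.1]
50 [0.4, 45.8, -26.2, 49.9, 0.0, -0.1]
55 [0.4, 52.5, -29.0, 54.9, 0.0, -0.1]
```

View pics/s6.png

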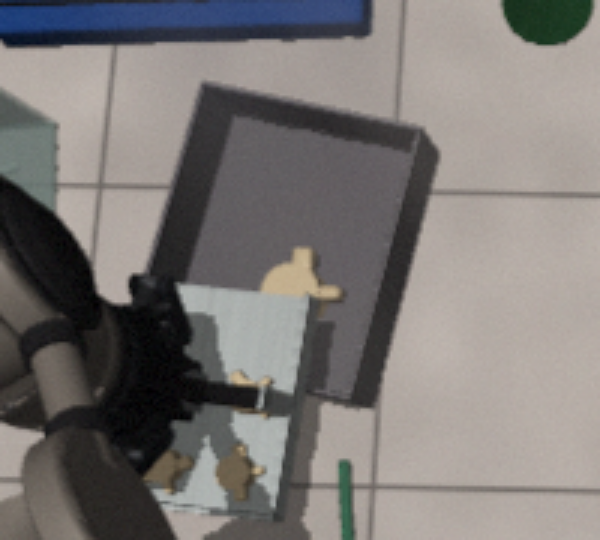

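The tray's open edge is over the robot-side part of the left tub, between its side walls, with the pieces still in it. Now I'll tip about the lip, slowly.

Call:
send_rows:
  targets:
    - [0,1,-1,2,0,0,2]
    - [0,3,-3,5,0,0,2]
    - [0,5.5,-5,10,0,0,2]
    - [0,8.5,-7,15,0,0,2]
    - [0,11,-7.5,18,0,0,2]
    - [0,13,-8,20,0,0,2]
    - [0,14.5,-8.5,22,0,0,2]
    - [0,16,-9,24,0,0,2]
    - [0,18,-9,26,0,0,2]
    - [0,20,-9.5,28,0,0,2]
    - [0,22,-10,30,0,0,2]
    - [0,24,-12,32,0,0,2]
    - [0,26,-14,34,0,0,2]
    - [0,29,-15.5,36,0,0,2]
    - [0,31,-17.5,38,0,0,2]
    - [0,33,-19,40,0,0,2]
    - [0,36,-21,42,0,0,2]
    - [0,39.5,-23,45,0,0,2]
    - [0,39.5,-23,45,0,0,2]

```text
time: 10.7
ee_pos: [0.4676, 0.3537, 0.1703]
tcp_rot: [-0.284, 0.682, 0.622, -0.26]
force: [-0.4, 0.7, -1.7]
grip_width: 0.013
```

```bash
python3 -c "
from h import *
now()
p,d=vision.grab_frame('side');q,_=vision.grab_frame('top');cv2.imwrite('pics/s7.png',np.hstack([cv2.resize(p[60:200,200:350,::-1],(400,373)),cv2.resize(q[120:270,110:270,::-1],(398,373))]))
for t in (45,50,55,60,65): print(t,go(lippose([.507,.352,.1],-5,t),-5,t).tolist())
"
```

```text
t 10.7 tcp [467.6 353.7 170.3] heading -5.4 tilt 45.3 rollx -0.1 F [-0.4  0.7 -1.7] w 13.0 q [0.34 0.95 0.77 0.36 2.13 0.51]
45 [1.0, -1.2, -0.1, -0.1, -0.0, -0.2]
50 [1.0, 1.0, -7.0, 4.9, -0.0, -0.2]
55 [1.0, 3.8, -13.6, 9.9, -0.1, -0.2]
60 [1.0, 7.2, -20.0, 14.9, -0.1, -0.1]
65 [1.0, 11.1, -26.1, 19.9, -0.1, -0.1]
```

View pics/s7.png

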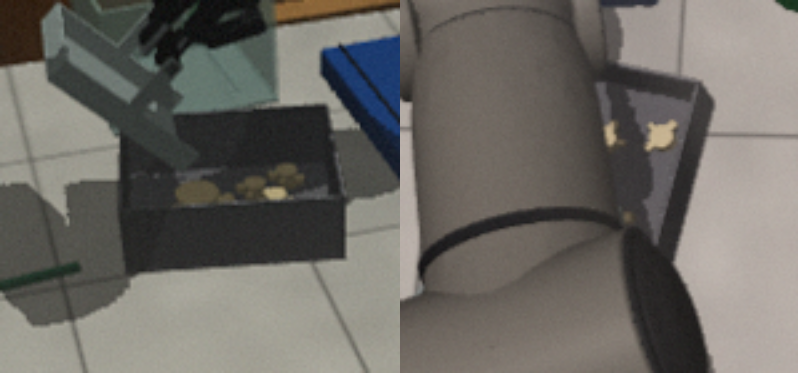

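The tray at 45° looks empty in its visible part. Large vertebra at (197,190), and at least three small ones lie in the tub. I'll tip to 60° to be sure, then come back level.

Call:
send_rows:
  targets:
    - [0,1,-5,4,0,0,2]
    - [0,3,-12,9,0,0,2]
    - [0,6,-18,13,0,0,2]
    - [0,7,-20,15,0,0,2]
    - [0,7,-20,15,0,0,2]
    - [0,7,-20,15,0,0,2]
    - [0,4,-14,10,0,0,2]
    - [0,1,-7,5,0,0,2]
    - [0,-1,0,0,0,0,2]

```text
time: 11.55
ee_pos: [0.4659, 0.3542, 0.1722]
tcp_rot: [-0.28, 0.682, 0.625, -0.257]
force: [-0.3, 0.7, -0.5]
grip_width: 0.0132
```

```bash
python3 -c "
from h import *
now()
for t,z in ((35,.11),(20,.13),(0,.15)): print(t,go(lippose([.507,.352,z],-5,t),-5,t).tolist())
"
```

```text
t 11.55 tcp [465.9 354.2 172.2] heading -5.1 tilt 44.6 rollx -0.0 F [-0.3  0.7 -0.5] w 13.2 q [0.34 0.94 0.78 0.35 2.12 0.51]
35 [1.4, -9.6, 7.1, -9.6, 0.0, -0.1]
20 [1.4, -23.0, 14.5, -24.6, 0.0, -0.1]
0 [1.4, -27.5, 27.5, -44.6, 0.0, -0.1]
```

Call:
send_rows:
  targets:
    - [0,-5,4,-5,0,0,2]
    - [1,-10,7,-10,0,0,2]
    - [1,-14,10,-15,0,0,2]
    - [1,-19,12,-20,0,0,2]
    - [1,-23,15,-25,0,0,2]
    - [1,-24,17,-30,0,0,2]
    - [1,-25,20,-35,0,0,2]
    - [1,-26,24,-40,0,0,2]
    - [1,-27,27,-44.6,0,0,2]
    - [1,-27,27,-44.6,0,0,2]

```text
time: 12.38
ee_pos: [0.4239, 0.3587, 0.1745]
tcp_rot: [0.002, 0.736, 0.677, 0.002]
force: [-0.4, 0.6, -2.1]
grip_width: 0.0132
```

```bash
python3 -c "
from h import *
now()
# tray centre -> mat centre (490,-35); keep heading 8.2 ; TCP xy = tray centre
print(go([.488,-.036,.155],5,0))
p,d=vision.grab_frame('side');P=cloud('side',d);D=np.load('side0.npz')
cv2.imwrite('pics/s8.png',cv2.resize(p[70:210,200:350,::-1],(600,560)))
"
```

```text
t 12.38 tcp [423.9 358.7 174.5] heading -4.7 tilt -0.3 rollx 0.0 F [-0.4  0.6 -2.1] w 13.2 q [ 0.57  0.42  1.49 -0.    1.23  0.65]
[-3.881e+02  9.620e+01  1.980e+01  3.000e-01 -0.000e+00 -9.700e+00]
```

View pics/s8.png

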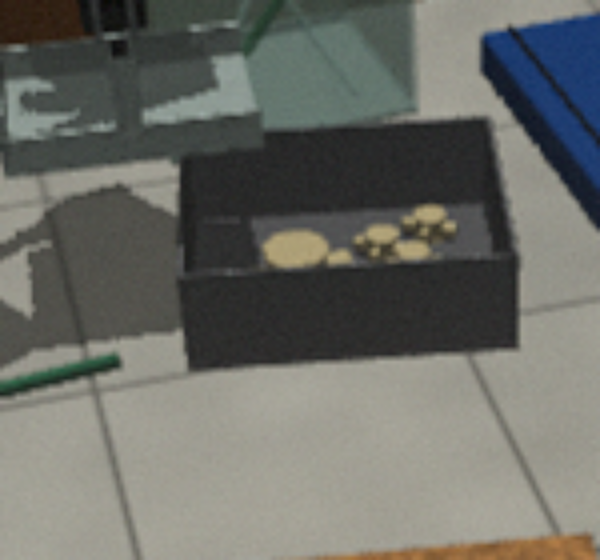

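The tray is level and looks empty. The tub holds the large vertebra and three visible small ones, with perhaps the fourth at (340,258), which I'll check later from the top once the arm is away. Now back to the mat.

Call:
send_rows:
  targets:
    - [-6,1,0,0,0,0,2]
    - [-18,4,1,0,0,0,2]
    - [-38,9,2,0,0,-1,2]
    - [-65,16,3,0,0,-1.6,2]
    - [-95,24,5,0,0,-2.4,2]
    - [-128,32,6,0,0,-3.2,2]
    - [-160,40,8,0,0,-4,2]
    - [-192,48,10,0.1,0,-4.8,2]
    - [-224,56,11,0.2,0,-5.6,2]
    - [-256,64,13,0.3,0,-6.4,2]
    - [-288,72,15,0.3,0,-7.2,2]
    - [-316,78,16,0.3,0,-8,2]
    - [-340,84,17,0.3,0,-8.6,2]
    - [-360,89,18,0.3,0,-9.1,2]
    - [-374,93,19,0.3,0,-9.5,2]
    - [-383,95,20,0.3,0,-9.7,2]
    - [-388,96,20,0.3,0,-9.7,2]
    - [-388,96,20,0.3,0,-9.7,2]
    - [-388,96,20,0.3,0,-9.7,2]

```text
time: 14.02
ee_pos: [0.4886, -0.0358, 0.1543]
tcp_rot: [-0.002, 0.676, 0.737, -0.001]
force: [-0.1, -0.2, -1.0]
grip_width: 0.0134
```

```bash
python3 -c "
from h import *
now()
print(go([.488,-.036,.0315],5,0))
p,d=vision.grab_frame('top');np.savez('top1.npz',p=p,d=d)
q=p[130:250,130:240];hs=cv2.cvtColor(q,cv2.COLOR_RGB2HSV);m=((hs[...,1]>45)&(hs[...,0]<30)&(q[...,0]>110)).astype(np.uint8)
n,l,s,c=cv2.connectedComponentsWithStats(m);print([(s[i,4],pts('top',c[i]+[130,130],z=.022)[0][:2].round(3).tolist()) for i in range(1,n) if s[i,4]>8])
"
```

```text
t 14.02 tcp [488.6 -35.8 154.3] heading 4.9 tilt 0.2 rollx 0.1 F [-0.1 -0.2 -1. ] w 13.4 q [-0.23  0.33  1.69  0.    1.13 -0.32]
[-3.000e-01 -2.000e-01  1.228e+02 -2.000e-01 -1.000e-01 -1.000e-01]
[(np.int32(114), [0.625, 0.379]), (np.int32(235), [0.594, 0.351]), (np.int32(109), [0.605, 0.284]), (np.int32(427), [0.522, 0.342])]
```

From above there are two single blobs (114 and 109 px), one double blob (235 px) and the large vertebra, so all four are in the tub. Lowering, slow at the end.

Call:
send_rows:
  targets:
    - [0,0,8,-0.2,0,0,2]
    - [0,0,22,-0.2,0,0,2]
    - [0,0,40,-0.2,0,0,2]
    - [0,0,60,-0.2,0,0,2]
    - [0,0,80,-0.2,0,0,2]
    - [0,0,96,-0.2,0,0,2]
    - [0,0,107,-0.2,0,0,2]
    - [0,0,114,-0.2,0,0,2]
    - [0,0,118,-0.2,0,0,2]
    - [0,0,120,-0.2,0,0,2]
    - [0,0,121,-0.2,0,0,2]
    - [0,0,122,-0.2,0,0,2]
    - [0,0,123,-0.2,0,0,2]
    - [0,0,123,-0.2,0,0,2]

```text
time: 15.23
ee_pos: [0.4885, -0.0353, 0.0317]
tcp_rot: [0.0, 0.676, 0.737, 0.001]
force: [0.4, 0.3, -1.7]
grip_width: 0.0137
```

```bash
python3 -c "
from h import *
now()
"
```

```text
t 15.23 tcp [488.5 -35.3  31.7] heading 4.9 tilt -0.1 rollx 0.1 F [ 0.4  0.3 -1.7] w 13.7 q [-0.23  0.49  1.83  0.    0.82 -0.32]
```

Call:
send_rows:
  targets:
    - [0,0,1,0,0,0,2]
    - [0,0,2,0,0,0,2]
    - [0,0,2,0,0,0,2]
    - [0,0,2,0,0,0,2]

```text
time: 15.57
ee_pos: [0.4888, -0.0354, 0.0301]
tcp_rot: [0.0, 0.676, 0.737, 0.001]
force: [-0.6, 1.2, 2.6]
grip_width: 0.0132
```

Call:
send_rows:
  targets:
    - [0,0,0,0,0,0,25]
    - [0,0,0,0,0,0,45]
    - [0,0,0,0,0,0,70]
    - [0,0,0,0,0,0,85]
    - [0,0,0,0,0,0,85]
    - [0,0,0,0,0,0,85]
    - [0,0,0,0,0,0,85]
    - [0,0,0,0,0,0,85]
    - [0,0,-15,0,0,0,85]
    - [0,0,-40,0,0,0,85]
    - [0,0,-70,0,0,0,85]
    - [0,0,-105,0,0,0,85]
    - [0,0,-140,0,0,0,85]
    - [0,0,-170,0,0,0,85]
    - [0,0,-170,0,0,0,85]

```text
time: 16.82
ee_pos: [0.4916, -0.0362, 0.2062]
tcp_rot: [0.005, 0.676, 0.737, 0.004]
force: [0.8, 1.2, 0.3]
grip_width: 0.085
```

```bash
python3 -c "
from h import *
now()
print(go([.2,-.36,.22],-60,0))
"
```

```text
t 16.82 tcp [491.6 -36.2 206.2] heading 5.0 tilt -0.7 rollx -0.2 F [0.8 1.2 0.3] w 85.0 q [-0.23  0.27  1.61  0.    1.25 -0.32]
[-2.974e+02 -3.183e+02 -1.700e+01  7.000e-01 -3.000e-01  6.500e+01]
```

Released and clear. I'll move the arm aside to see everything.

Call:
send_rows:
  targets:
    - [-20,-21,-2,0,0,4,85]
    - [-45,-48,-4,0,0,10,85]
    - [-70,-75,-6,0,0,16,85]
    - [-97,-104,-8,0,0,22,85]
    - [-125,-134,-10,0,0,28,85]
    - [-153,-163,-12,0,0,34,85]
    - [-180,-193,-13,0,0,40,85]
    - [-208,-222,-14,0,0,46,85]
    - [-236,-252,-15,0,0,52,85]
    - [-262,-280,-16,0,0,58,85]
    - [-282,-302,-17,0,0,62,85]
    - [-297,-318,-17,0,0,65,85]
    - [-297,-318,-17,0,0,65,85]

```text
time: 17.9
ee_pos: [0.1978, -0.3621, 0.2196]
tcp_rot: [0.003, 0.967, 0.255, 0.005]
force: [0.5, 0.3, 0.5]
grip_width: 0.0852
```

```bash
python3 - <<'E'
from h import *
now()
p,d=vision.grab_frame('top');P=cloud('top',d);z=P[...,2];v,u=np.mgrid[0:400,0:640]
b=(u>295)&(u<405)&(v>175)&(v<280)
m=b&(z>.02)&(z<.04);print('walls',rect(P[m][:,:2]),np.median(z[m]),'plane',np.linalg.lstsq(np.c_[P[m][:,:2],np.ones(m.sum())],z[m],rcond=None)[0][:2])
m=b&(z>.07)&(z<.11);print('bar',rect(P[m][:,:2]),np.median(z[m]))
q=p[130:250,130:240];hs=cv2.cvtColor(q,cv2.COLOR_RGB2HSV);k=((hs[...,1]>45)&(hs[...,0]<30)&(q[...,0]>110)).astype(np.uint8)
n,l,s,c=cv2.connectedComponentsWithStats(k);print([(int(s[i,4]),pts('top',c[i]+[130,130],z=.022)[0][:2].round(3).tolist(),round(float(np.nanmax(z[130:250,130:240][l==i])),3)) for i in range(1,n) if s[i,4]>8])
cv2.imwrite('pics/fin.png',p[:,:,::-1])
E
```

```text
t 17.9 tcp [ 197.8 -362.1  219.6] heading -60.4 tilt -0.5 rollx 0.5 F [0.5 0.3 0.5] w 85.2 q [-1.27  0.11  1.78  0.01  1.25 -0.22]
walls (array([487.5, -36.1]), array([158.6, 120. ]), 4.8) 0.030254344087773388 plane [-0.00313768  0.00968164]
bar (array([488.1, -36.1]), array([ 15.4, 119.9]), 4.9) 0.0897758303092715
[(108, [0.625, 0.379], 0.027), (224, [0.594, 0.351], 0.027), (104, [0.606, 0.284], 0.026), (410, [0.523, 0.343], 0.044)]
```

View pics/fin.png

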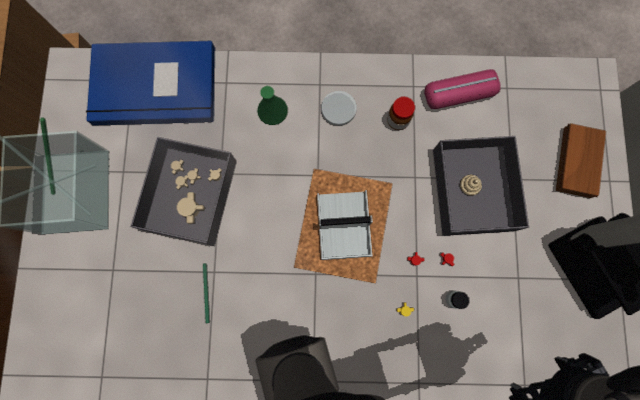

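The top view shows four small vertebrae with the large one in the left tub, around (177–215,165–182). The empty tray is flat on the mat at (345,225), and everything else is where it was. Handing in.

```bash
python3 -c "
from plant import finish_job
print(finish_job())"
```

```text
the job is handed in; nothing more can be done
None
```

I carried the tray level to the left tub (tub_a), which holds the large vertebra, and tipped it to about 60° with its open edge low over the tub. Then I set it back empty on the mat and handed the job in at about 18 s of the 48 s allowed; no verdict is reported.

**Last checks:**
- **Vertebrae:** all four small ones are on the tub floor, with their tops at about 27 mm, well below the 75 mm rim.
- **Tray:** its centre is about 3 mm from the mat's centre, and its walls are level to within about 0.01 rad.
- **Other things:** the shell is in its tub and nothing else shows any visible shift. The arm is clear of everything.

**What disagreed:** the first grasp closed on air above the bar. The cameras showed the real fingertips about 33 mm behind the reported TCP. I corrected for that, and the second grasp held at 13 mm on the 14 mm bar.

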